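# Clear the hook rack and hang the checked specimens

## Robot

A 6-joint arm with a two-finger parallel gripper is mounted at the origin on the work surface. World frame = base frame: x ahead of the robot, y to its left, z up, the work surface at z = 0. Lengths are in m, angles in degrees, forces in N, time in s.
With the tool pointing down it reaches from about 0.325 to 0.9 m from the base axis. Payload 6.1 kg.
Tool frame: the origin (TCP) lies at the very end of the fingers, on their centre line; the grasp point (between the pads) lies robot.tcp_to_grasp behind it (robot.tcp_to_grasp is the distance from the TCP to the grasp point, in m); z points along the fingers, y is the line along which they close (so a half turn about z gives the same grasp; the last joint's range is limited). The gripper opens to 87 mm and grips with 3 to 60 N. Pads are 19 mm wide; open, the fingers measure 117 mm over their backs; the gripper's body (75 mm by 190 mm) begins 51 mm behind the grasp point.
Start: joints at [-81.48, 12.628, 87.462, -0, 79.91, -7.225], TCP at [0.17, -0.602, 0.223] pointing down, gripper open.
Joint ranges: [-170.65, 170.65], [-52.31, 119.04], [5.05, 147.46], [-71.25, 251.25], [11.57, 151.72], [-153.62, 153.62]. Speed limits (degrees/s): [147.25, 147.25, 172.46, 180, 180, 180].

## Interface

Orientations are given as [roll, pitch, yaw] about the fixed x, y, z axes, in that order (R = Rz(yaw) Ry(pitch) Rx(roll)).
In Python, from rig import robot gives the robot as it stands.
- The arm moves only by the tool servo_tool, never from a script. Its argument "moves" is a list of rows, each a list of 5 numbers: the shift along the tool's x, y, z as a fraction of full scale, then the turn about the tool's z as a fraction of full scale, then the opening, from -1 (shut) to 1 (fully open). In form: [[tx, ty, tz, turn, claw], ...]. A call has 1 to 8 rows; each row shifts and turns the commanded pose from where the row before left it, along the tool's axes as they then stand; what a row does not reach is not made up. Full scale, the value 1, is 0.03 m for a shift and 0.1 rad for a turn. A row lasts 1/10 s, in which the tool goes at most 50 mm and 8.59 degrees, less where a joint would pass 70% of its speed; a pose out of reach is approached as far as the arm can. A call with a number of a shift or a turn outside -1 to 1 is refused whole. A call with a gripper value outside its range is refused whole. The fingers move at their own pace and stop on an object; the grip force is fixed at half the most. Time passes only in rows, so rows that do not move let the fingers close. It gives the time, the measured TCP pose, the force, the opening and the grip force at its end, in the units of the state.
- robot.get_state(): the state, without advancing time (a new reading comes with each control period).
- robot.grab_frame(name): name is "scene" or "top" or "wrist"; returns the picture (420x560x3 uint8, red, green, blue); there is no depth.
- robot.get_calibration(name): a dict with "intrinsics" (3x3 intrinsics, pixels), "world_from_camera" (4x4, takes a point from camera to world coordinates); the wrist camera has in their place "mount" (4x4, takes a point from camera to tool coordinates, whose origin is the TCP and whose axes are the flange's). Camera axes: x right, y down, z forward; pixel columns grow to the right and rows downward; lengths in m; the calibration is good to about 2 mm. A picture is of the moment at which its call begins: read the wrist's pose just before it. get_calibration takes no time and is no camera call.
- robot.hand_in(): hands the job in; it is judged then, once.
The state is a dict: "time": time; "joint_pos": joint angles; "qvel": joint speeds; "joint_torque": joint torques, N m; "tool_pos": TCP position; "ee_rot": TCP orientation; "ft_force": force on the tool from outside, world axes, zero at the start; "torque": the same for the moment, N m; "gripper_width": opening from 0.0 (shut) to 1.0 (fully open); "finger_force": force on a finger pad.
Only numpy, scipy, OpenCV 4.12 (cv2) and the standard library are available. Lean on these libraries where they do the work, as an engineer would, in place of code of your own. Each camera call takes 0.05 s, during which the arm holds its last target. There are 200 camera calls.

## Task

The reference-plate stands have been left in front of the empty hook rack, right where the specimen carriers have to pass. First clear all of the stands away, setting each one upright and wholly on the rubber mat between the racks, while the carriers still hang where they are; then lift every specimen carrier off its hook on the other rack and hang it by its eye on the cleared rack, one to a hook, dropping none. Leave the other things on the bench alone.

Things in the scene. Friction and masses are not known exactly. Their poses are not given: they have to be found in the camera images.
- carrier0: Specimen carrier on a waiting_rack hook (None if absent). Aluminium, 10 mm thick (x), 0.16 kg, same front and back. From the bottom: plate 76 (y) x 60 mm with a copper specimen; eye through x, 34 wide, 36 mm tall, roof a shallow inverted V, apex 96 mm up; grip tab 30 mm wide, solid from 104 to 146 mm up. Origin: middle of the bottom edge; z up. Pinch the tab's 10 mm from above.
- carrier0_eye (a point): Apex of the roof of carrier0's hanging eye: the point that rests on top of the hook bar.
- carrier1: Specimen carrier on a waiting_rack hook (None if absent). Aluminium, 10 mm thick (x), 0.16 kg, same front and back. From the bottom: plate 76 (y) x 60 mm with a copper specimen; eye through x, 34 wide, 36 mm tall, roof a shallow inverted V, apex 96 mm up; grip tab 30 mm wide, solid from 104 to 146 mm up. Origin: middle of the bottom edge; z up. Pinch the tab's 10 mm from above.
- carrier1_eye (a point): Apex of the roof of carrier1's hanging eye: the point that rests on top of the hook bar.
- carrier2: Specimen carrier on a waiting_rack hook (None if absent). Aluminium, 10 mm thick (x), 0.16 kg, same front and back. From the bottom: plate 76 (y) x 60 mm with a copper specimen; eye through x, 34 wide, 36 mm tall, roof a shallow inverted V, apex 96 mm up; grip tab 30 mm wide, solid from 104 to 146 mm up. Origin: middle of the bottom edge; z up. Pinch the tab's 10 mm from above.
- carrier2_eye (a point): Apex of the roof of carrier2's hanging eye: the point that rests on top of the hook bar.
- stand0: Reference-plate stand, before the checked_rack hooks at the start (None if absent): white block 80 (x) x 56 (y) x 40 mm tall; up from its middle a brown plate 70 (x) x 10 (y) mm, its top 140 mm above the underside. About 0.4 kg. Origin: centre of the underside; z up. Pinch the brown plate's 10 mm from above.
- stand1: Reference-plate stand, before the checked_rack hooks at the start (None if absent): white block 80 (x) x 56 (y) x 40 mm tall; up from its middle a brown plate 70 (x) x 10 (y) mm, its top 140 mm above the underside. About 0.4 kg. Origin: centre of the underside; z up. Pinch the brown plate's 10 mm from above.
- stand2: Reference-plate stand, before the checked_rack hooks at the start (None if absent): white block 80 (x) x 56 (y) x 40 mm tall; up from its middle a brown plate 70 (x) x 10 (y) mm, its top 140 mm above the underside. About 0.4 kg. Origin: centre of the underside; z up. Pinch the brown plate's 10 mm from above.
- waiting_rack: Fixed hook rack, with the carriers on it; either side of the bench. Beam 290 mm (y) x 24 mm, top 165 mm up, on end posts. Hooks at y = -100, 0, 100 mm point to -x (to the robot): 8 mm bar, axis 150 mm up, upturned at x = -95 (front -99) mm, tip 166 mm up. An eye passes the tip with its apex 166 to 180 mm up. Origin: on the bench below the beam's middle; z up.
- waiting_rack_hook0 (a point): Middle of hook 0 (y = -100 mm) of the waiting rack: top of its bar, 154 mm above the bench, 60 mm in front of the beam's axis and 35 mm behind the upturn's axis.
- waiting_rack_hook1 (a point): Middle of hook 1 (y = 0 mm) of the waiting rack: top of its bar, 154 mm above the bench, 60 mm in front of the beam's axis and 35 mm behind the upturn's axis.
- waiting_rack_hook2 (a point): Middle of hook 2 (y = 100 mm) of the waiting rack: top of its bar, 154 mm above the bench, 60 mm in front of the beam's axis and 35 mm behind the upturn's axis.
- checked_rack: Fixed hook rack, empty, the stands before it; to be cleared and filled; either side of the bench. Beam 290 mm (y) x 24 mm, top 165 mm up, on end posts. Hooks at y = -100, 0, 100 mm point to -x (to the robot): 8 mm bar, axis 150 mm up, upturned at x = -95 (front -99) mm, tip 166 mm up. An eye passes the tip with its apex 166 to 180 mm up. Origin: on the bench below the beam's middle; z up.
- checked_rack_hook0 (a point): Middle of hook 0 (y = -100 mm) of the checked rack: top of its bar, 154 mm above the bench, 60 mm in front of the beam's axis and 35 mm behind the upturn's axis.
- checked_rack_hook1 (a point): Middle of hook 1 (y = 0 mm) of the checked rack: top of its bar, 154 mm above the bench, 60 mm in front of the beam's axis and 35 mm behind the upturn's axis.
- checked_rack_hook2 (a point): Middle of hook 2 (y = 100 mm) of the checked rack: top of its bar, 154 mm above the bench, 60 mm in front of the beam's axis and 35 mm behind the upturn's axis.
- rubber_mat: Fixed black rubber mat between the racks, 150 (x) x 240 (y) x 3 mm. Origin: centre of its underside, at bench height; z up. Room for three stands side by side along y, their brown plates along x, 75 mm apart.
- spray: White spray bottle, 48 mm diameter, 105 mm tall, upright; leave alone. Origin: centre of the underside.
- caliper_case: Black caliper case 70 x 150 x 22 mm; leave alone. Origin: centre of the underside.
- ring_gauge: Steel ring gauge 80 mm diameter, 24 mm tall; leave alone. Origin: centre of the underside.
- oil_can: Amber jar, 64 mm diameter, 90 mm tall; leave alone. Origin: centre of the underside.
- dish: White dish, 90 mm diameter, 35 mm tall; leave alone. Origin: centre of the underside.
- mouse: Computer mouse 100 x 60 x 34 mm; leave alone. Origin: centre of the underside.

How it is judged:
By the outcome, as a careful person would: the job done as asked, in the order asked, and still so for the second after the job is handed in, with the robot touching nothing.
Of carrier0, carrier1, carrier2 only 2 to 3 are there at a start; the rules pass over those that are not, and their reading is None.
Of stand0, stand1, stand2 only 2 to 3 are there at a start; the rules pass over those that are not, and their reading is None.
At some moment in a run one of stand0, stand1, stand2 may be knocked a few centimetres aside while the robot is not near it.
It also fails if it takes over 210 s, if anything falls off the work surface, if the arm or the gripper's body presses on something with over 40 N, if the wrist force passes 120 N, or if a joint passes its speed limit or range.

## Working session

There is one attempt and no reset: what is moved stays moved. The work goes in short steps, Python scripts to look and compute and a tool call to move; the robot and the scene stay as the last step left them, time stands still between calls to the robot, and variables do not carry over. Pictures are saved under pics/ and viewed, at most 17 in all, crops included, and the job is handed in when it is done.

Besides the shell and the picture viewer there is one more tool, called after "Emit:" as name(argument=value, ...) on one line, values as JSON. servo_tool: Moves the arm, as the interface text tells. Its arguments: {"type":"object","properties":{"moves":{"type":"array"}},"required":["moves"]}

```bash
mkdir -p pics; ls; cat > h.py <<'E'
import numpy as np, cv2
from rig import robot
def grab(n,f):
    im=robot.grab_frame(n); cv2.imwrite('pics/'+f,im[:,:,::-1]); return im
def ray(n,uv):
    c=robot.get_calibration(n); K=np.array(c['intrinsics']); T=np.array(c['world_from_camera'])
    d=T[:3,:3]@np.linalg.solve(K,[uv[0],uv[1],1.]); return T[:3,3],d
def onz(n,uv,z):
    o,d=ray(n,uv); return (o+d*(z-o[2])/d[2])
def proj(n,p):
    c=robot.get_calibration(n); K=np.array(c['intrinsics']); T=np.linalg.inv(np.array(c['world_from_camera']))
    q=K@(T[:3,:3]@np.array(p)+T[:3,3]); return q[:2]/q[2]
E
python3 - <<'E'
from h import *
np.set_printoptions(precision=3,suppress=True)
a=grab('scene','s0.png');b=grab('top','t0.png')
print(robot.get_state(),robot.tcp_to_grasp)
for n in('scene','top'):print(robot.get_calibration(n))
print(robot.get_calibration('wrist'))
E
```

```text
pics
{'time': 0.1, 'joint_pos': array([-81.481,  12.673,  87.519,  -0.   ,  79.91 ,  -7.224]), 'qvel': array([ 0.05 , -0.198, -0.156, -0.014, -0.085,  0.076]), 'joint_torque': array([ -0.   , -49.595, -38.852,   0.07 ,   0.052,  -0.   ]), 'tool_pos': array([ 0.169, -0.601,  0.222]), 'ee_rot': array([-179.899,   -0.013,   15.743]), 'ft_force': array([0.901, 0.62 , 0.476]), 'torque': array([0.006, 0.008, 0.   ]), 'finger_force': 0.0, 'gripper_width': 1.0030014218985548} 0.0187
{'intrinsics': array([[406.809,   0.   , 282.971],
       [  0.   , 406.809, 217.049],
       [  0.   ,   0.   ,   1.   ]]), 'world_from_camera': array([[ 0.538,  0.706, -0.461,  1.032],
       [ 0.843, -0.443,  0.305, -0.341],
       [ 0.011, -0.553, -0.833,  1.022],
       [ 0.   ,  0.   ,  0.   ,  1.   ]])}
{'intrinsics': array([[529.366,   0.   , 280.506],
       [  0.   , 529.366, 210.09 ],
       [  0.   ,   0.   ,   1.   ]]), 'world_from_camera': array([[ 0.024, -0.992,  0.121,  0.295],
       [-1.   , -0.023,  0.006, -0.011],
       [-0.003, -0.121, -0.993,  1.777],
       [ 0.   ,  0.   ,  0.   ,  1.   ]])}
{'intrinsics': array([[312.042,   0.   , 277.81 ],
       [  0.   , 312.042, 204.67 ],
       [  0.   ,   0.   ,   1.   ]]), 'mount': array([[ 0.001, -0.96 , -0.28 ,  0.077],
       [ 1.   ,  0.001,  0.   ,  0.   ],
       [-0.   , -0.28 ,  0.96 , -0.163],
       [ 0.   ,  0.   ,  0.   ,  1.   ]])}
```

View pics/s0.png

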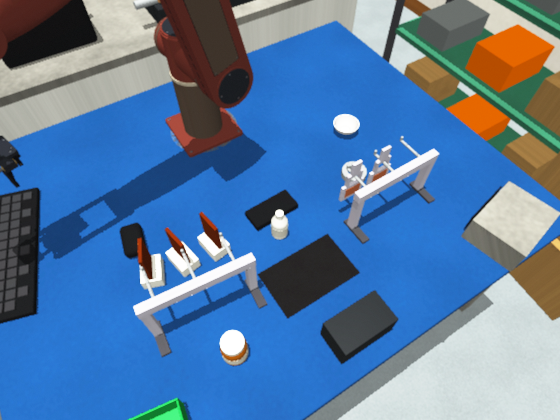

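View pics/t0.png

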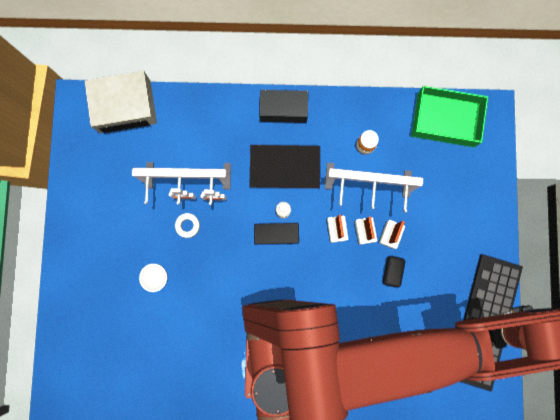

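```bash
python3 - <<'E'
from h import *
b=cv2.imread('pics/t0.png')
l=cv2.resize(b[155:255,120:240],None,fx=5,fy=5,interpolation=cv2.INTER_CUBIC)
r=cv2.resize(b[155:255,320:440],None,fx=5,fy=5,interpolation=cv2.INTER_CUBIC)
cv2.imwrite('pics/l.png',l);cv2.imwrite('pics/r.png',r)
for n,uv,z in [('beamL a',(132,173),.165),('beamL b',(228,173),.165),('beamR a',(328,175),.165),('beamR b',(422,182),.165),('mat tl',(250,146),.003),('mat br',(320,187),.003),('spray',(283,210),.1),('s0',(338,229),.04),('s1',(366,231),.04),('s2',(393,234),.04),('ring',(187,225),.024),('case tl',(254,224),.02),('case br',(299,244),.02),('mouse',(394,271),.03)]:print(n,onz('top',uv,z).round(3))
E
```

```text
beamL a [0.596 0.462 0.165]
beamL b [0.603 0.164 0.165]
beamR a [ 0.604 -0.145  0.165]
beamR b [ 0.589 -0.435  0.165]
mat tl [0.73  0.11  0.003]
mat br [ 0.593 -0.132  0.003]
spray [ 0.5   -0.008  0.1  ]
s0 [ 0.448 -0.191  0.04 ]
s1 [ 0.444 -0.283  0.04 ]
s2 [ 0.436 -0.371  0.04 ]
ring [0.451 0.31  0.024]
case tl [0.46  0.087 0.02 ]
case br [ 0.397 -0.064  0.02 ]
mouse [ 0.316 -0.377  0.03 ]
```

View pics/l.png

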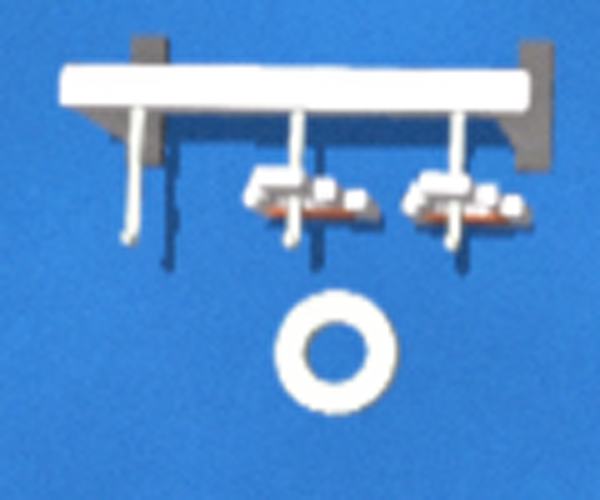

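View pics/r.png

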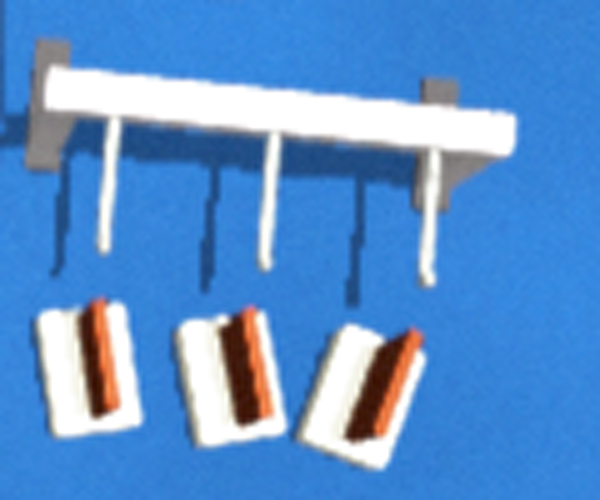

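```bash
cat >> h.py <<'E'
def plates(im=None,show=True):
    """top-view brown plate top strips -> centre xy, yaw of long axis (deg from x)"""
    im=robot.grab_frame('top') if im is None else im
    big=cv2.resize(im,None,fx=5,fy=5,interpolation=cv2.INTER_CUBIC)
    r,g,b=[big[...,i].astype(int) for i in range(3)]
    m=((r>160)&(r-g>70)&(g-b<90)&(b<130)).astype(np.uint8); m[:550]=0; m[1350:]=0
    m[:,:600]=0
    out=[]
    for c in cv2.findContours(m,cv2.RETR_EXTERNAL,cv2.CHAIN_APPROX_NONE)[0]:
        if cv2.contourArea(c)<500: continue
        rc=cv2.minAreaRect(c); q=[onz('top',(np.array(p)-2)/5,.14)[:2] for p in cv2.boxPoints(rc)]
        e=max((q[1]-q[0],q[2]-q[1]),key=np.linalg.norm); 
        if np.linalg.norm(e)<.05: continue
        e=e*np.sign(e[0]); out.append((np.mean(q,0).round(4),round(float(np.degrees(np.arctan2(e[1],e[0]))),1),round(float(np.linalg.norm(e)),3),(np.array(rc[0])/5).round(1)))
    return out
E
python3 - <<'E'
from h import *
im=cv2.imread('pics/t0.png')[:,:,::-1]
for o in plates(im):print(*o)
def L(n,x,y,z,ox=120):print(n,onz('top',(ox+(x-2)/5,155+(y-2)/5),z)[:2].round(3))
L('Lbeam back l',62,66,.165);L('Lbeam back r',530,70,.165)
L('tip2',129,238,.166);L('tip1',290,241,.166);L('tip0',452,243,.166)
L('tab1',278,175,.204);L('tab0',446,182,.204)
L('Rbeam back l',46,67,.165,320);L('Rbeam back r',515,114,.165,320)
L('tip2',104,250,.166,320);L('tip1',265,265,.166,320);L('tip0',428,281,.166,320)
E
```

```text
[ 0.4373 -0.369 ] -21.2 0.069 [399.3 231.6]
[ 0.4475 -0.2822] 10.1 0.067 [371.3 227.7]
[ 0.4503 -0.1882] 8.8 0.068 [341. 226.]
Lbeam back l [0.612 0.463]
Lbeam back r [0.617 0.172]
tip2 [0.506 0.415]
tip1 [0.506 0.316]
tip0 [0.507 0.216]
tab1 [0.541 0.317]
tab0 [0.539 0.216]
Rbeam back l [ 0.626 -0.147]
Rbeam back r [ 0.603 -0.437]
tip2 [ 0.512 -0.184]
tip1 [ 0.506 -0.283]
tip0 [ 0.498 -0.383]
```

```bash
cat >> h.py <<'E'
def plan(x,y,z,yaw,pos=None,yaw0=None):
    s=robot.get_state(); p=np.array(s['tool_pos']) if pos is None else np.array(pos); w=s['ee_rot'][2] if yaw0 is None else yaw0
    d=np.array([x,y,z])-p; t=-(yaw-w+180)%360-180 if False else -((yaw-w+180)%360-180)
    a=np.radians(yaw); c,sn=np.cos(a),np.sin(a)
    tot=np.array([d[0]*c+d[1]*sn,d[0]*sn-d[1]*c,-d[2]])/.03
    print('t',round(s['time'],1),'at',p.round(4),np.round(s['ee_rot'],1),'w',round(s['gripper_width'],3),'turn',round(np.radians(t)/.1,2),'then shift',tot.round(2))
E
python3 - <<'E'
from h import *
im=cv2.imread('pics/t0.png')[135:200,240:326]
m=(im.max(2)<60).astype(np.uint8)
c=max(cv2.findContours(m,0,2)[0],key=cv2.contourArea);r=cv2.minAreaRect(c);print(r)
q=[onz('top',p+np.array([240,135]),.003) for p in cv2.boxPoints(r)];print(np.round(q,3),np.mean(q,0))
plan(.4503,-.1882,.24,8.8)
E
```

```text
((44.5, 31.5), (41.0, 69.0), 90.0)
[[ 0.73   0.11   0.003]
 [ 0.735 -0.126  0.003]
 [ 0.593 -0.129  0.003]
 [ 0.587  0.106  0.003]] [ 0.66132627 -0.00984805  0.003     ]
t 0.1 at [ 0.1695 -0.601   0.2215] [-179.9   -0.    15.7] w 1.003 turn 1.21 then shift [ 11.36 -12.17  -0.62]
```

Emit:
servo_tool(moves=[[0,0,-0.3,0.6,0],[0,0,-0.3,0.6,0],[0.5,-0.5,0,0,0],[0.85,-0.9,0,0,0],[0.85,-0.95,0,0,0],[0.85,-0.95,0,0,0],[0.85,-0.95,0,0,0],[0.85,-0.95,0,0,0]])

```text
time: 0.9
tool_pos: [0.2868, -0.4238, 0.24]
ee_rot: [-180.0, 0.0, 8.9]
ft_force: [1.1, 0.5, -0.3]
gripper_width: 0.506
finger_force: 0.0
```

Emit:
servo_tool(moves=[[0.85,-0.95,0,0,0],[0.85,-0.95,0,0,0],[0.85,-0.95,0,0,0],[0.85,-0.95,0,0,0],[0.85,-0.95,0,0,0],[0.85,-0.9,0,0,0],[0.85,-0.85,0,0,0],[0,0,0,0,0]])

```text
time: 1.7
tool_pos: [0.4342, -0.2019, 0.2402]
ee_rot: [-179.9, -0.0, 9.1]
ft_force: [-0.3, -0.9, -0.1]
gripper_width: 0.499
finger_force: 0.0
```

```bash
python3 - <<'E'
from h import *
print(robot.get_calibration('wrist')['mount'])
grab('wrist','w0.png'); s=robot.get_state();print(s['tool_pos'],s['ee_rot'])
for o in plates():print(*o)
plan(.4503,-.1882,.106,8.8)
E
```

```text
[[ 8.05625372e-04 -9.60049409e-01 -2.79829382e-01  7.66766281e-02]
 [ 9.99999668e-01  7.39846711e-04  3.40692272e-04  1.56802451e-04]
 [-1.20050567e-04 -2.79829563e-01  9.60049687e-01 -1.62684542e-01]
 [ 0.00000000e+00  0.00000000e+00  0.00000000e+00  1.00000000e+00]]
[ 0.4332063  -0.20353442  0.24017085] [-1.79967974e+02  2.82027714e-02  9.09431703e+00]
[ 0.4372 -0.369 ] -21.2 0.068 [399.3 231.6]
[ 0.3984 -0.3189] -34.1 0.202 [383.  243.9]
[ 0.4016 -0.305 ] -33.7 0.21 [378.5 242.7]
[ 0.4885 -0.283 ] 54.9 0.113 [371.6 214.5]
[ 0.4186 -0.1963] -34.7 0.308 [343.2 236.6]
[ 0.442 -0.155] -34.2 0.311 [330.  228.8]
t 1.8 at [ 0.4326 -0.2046  0.2402] [-180.    0.    9.] w 0.504 turn 0.04 then shift [ 0.67 -0.45  4.47]
```

View pics/w0.png

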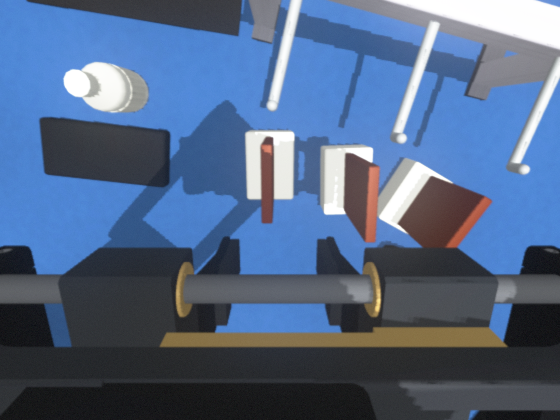

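```bash
cat >> h.py <<'E'
from scipy.spatial.transform import Rotation as Rn
def wonz(uv,z,s=None):
    s=s or robot.get_state(); c=robot.get_calibration('wrist'); M=np.array(c['mount']); K=np.array(c['intrinsics'])
    R=Rn.from_euler('xyz',s['ee_rot'],degrees=True).as_matrix()
    o=R@M[:3,3]+s['tool_pos']; d=R@M[:3,:3]@np.linalg.solve(K,[uv[0],uv[1],1.])
    return (o+d*(z-o[2])/d[2]).round(4)
E
python3 - <<'E'
from h import *
im=cv2.imread('pics/w0.png').astype(int)
for r in (150,170,190,210,220):
    print(r,[ (c,tuple(im[r,c])) for c in range(256,282,2) if im[r,c,2]-im[r,c,1]>40])
for uv in [(267.5,140),(267.5,221),(268,180),(368,165),(371,240)]:print(uv,wonz(uv,.14))
E
```

```text
150 [(262, (np.int64(76), np.int64(81), np.int64(124))), (264, (np.int64(97), np.int64(115), np.int64(188))), (266, (np.int64(109), np.int64(132), np.int64(214))), (268, (np.int64(113), np.int64(137), np.int64(219))), (270, (np.int64(106), np.int64(128), np.int64(207)))]
170 [(264, (np.int64(71), np.int64(77), np.int64(120))), (266, (np.int64(74), np.int64(78), np.int64(121))), (268, (np.int64(74), np.int64(79), np.int64(121)))]
190 [(264, (np.int64(68), np.int64(73), np.int64(116))), (266, (np.int64(71), np.int64(76), np.int64(117))), (268, (np.int64(73), np.int64(77), np.int64(120))), (270, (np.int64(69), np.int64(74), np.int64(115)))]
210 [(264, (np.int64(69), np.int64(69), np.int64(114))), (266, (np.int64(67), np.int64(69), np.int64(113))), (268, (np.int64(71), np.int64(70), np.int64(115))), (270, (np.int64(70), np.int64(70), np.int64(113)))]
220 [(264, (np.int64(68), np.int64(66), np.int64(112))), (266, (np.int64(71), np.int64(70), np.int64(114))), (268, (np.int64(69), np.int64(70), np.int64(114))), (270, (np.int64(70), np.int64(67), np.int64(111)))]
(267.5, 140) [ 0.4863 -0.1877  0.14  ]
(267.5, 221) [ 0.4162 -0.1982  0.14  ]
(268, 180) [ 0.4531 -0.1931  0.14  ]
(368, 165) [ 0.4792 -0.2747  0.14  ]
(371, 240) [ 0.4129 -0.2936  0.14  ]
```

Emit:
servo_tool(moves=[[0.7,-0.35,0,0.05,0],[0,0,0,0,0],[0,0,0.9,0,0],[0,0,0.9,0,0],[0,0,0.9,0,0],[0,0,0.9,0,0],[0,0,0.8,0,0],[0,0,0,0,0]])

```text
time: 2.6
tool_pos: [0.4482, -0.1912, 0.1048]
ee_rot: [-179.7, 0.4, 8.5]
ft_force: [-0.3, 1.0, 0.3]
gripper_width: 0.502
finger_force: 0.0
```

Emit:
servo_tool(moves=[[0,0,0,0,0],[0,0,0,0,-1],[0,0,0,0,-1],[0,0,0,0,-1],[0,0,0,0,-1],[0,0,0,0,-1],[0,0,0,0,-1]])

```text
time: 3.3
tool_pos: [0.4516, -0.1913, 0.1085]
ee_rot: [-180.0, 0.0, 8.6]
ft_force: [1.1, 2.5, 0.0]
gripper_width: 0.117
finger_force: 30.0
```

Emit:
servo_tool(moves=[[0,0,-0.4,0,-1],[0,0,-0.8,0,-1],[0,0,-1,0,-1],[0,0,-1,0.5,-1],[0,0,-1,0.5,-1],[0,0,-1,0.5,-1],[0,0,-1,0,-1],[0,0,-1,0,-1]])

```text
time: 4.1
tool_pos: [0.4512, -0.1914, 0.326]
ee_rot: [-180.0, 0.0, -0.0]
ft_force: [1.1, -1.1, -3.5]
gripper_width: 0.113
finger_force: 30.0
```

Emit:
servo_tool(moves=[[0.3,-0.35,-0.1,0,-1],[0.55,-0.7,0,0,-1],[0.6,-0.75,0,0,-1],[0.6,-0.75,0,0,-1],[0.6,-0.75,0,0,-1],[0.6,-0.75,0,0,-1],[0.6,-0.75,0,0,-1],[0.6,-0.75,0,0,-1]])

```text
time: 4.9
tool_pos: [0.5854, -0.0231, 0.3256]
ee_rot: [-180.0, 0.2, 0.0]
ft_force: [0.0, -0.3, -4.0]
gripper_width: 0.11
finger_force: 30.0
```

Emit:
servo_tool(moves=[[0.6,-0.75,0,0,-1],[0.6,-0.75,0,0,-1],[0.6,-0.7,0,0,-1],[0.5,-0.4,0,0,-1],[0.3,-0.3,0,0,-1],[0,0,0,0,-1],[0,0,0,0,-1]])

```text
time: 5.6
tool_pos: [0.6627, 0.0617, 0.3265]
ee_rot: [180.0, 0.1, -0.0]
ft_force: [-0.2, 0.1, -3.0]
gripper_width: 0.114
finger_force: 30.0
```

```bash
python3 - <<'E'
from h import *
grab('top','t1.png')
plan(.661,.065,.1125,0)
E
```

```text
t 5.7 at [0.6627 0.0614 0.327 ] [ 1.8e+02  1.0e-01 -0.0e+00] w 0.111 turn -0.01 then shift [-0.06 -0.12  7.15]
```

View pics/t1.png

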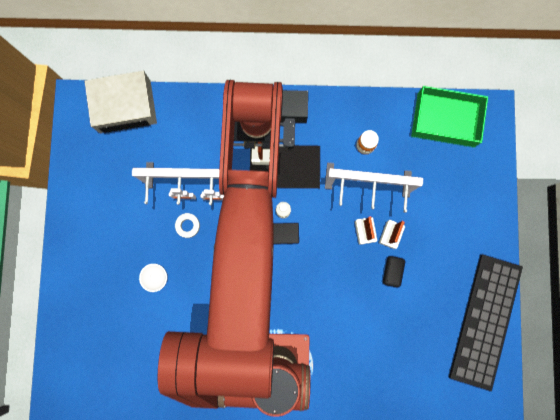

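Emit:
servo_tool(moves=[[0,-0.1,0.5,0,-1],[0,0,1,0,-1],[0,0,1,0,-1],[0,0,1,0,-1],[0,0,1,0,-1],[0,0,1,0,-1],[0,0,0.8,0,-1],[0,0,0.4,0,-1]])

```text
time: 6.45
tool_pos: [0.6606, 0.0643, 0.1226]
ee_rot: [-180.0, 0.3, -0.1]
ft_force: [-0.4, 0.5, -4.3]
gripper_width: 0.115
finger_force: 30.0
```

Emit:
servo_tool(moves=[[0,0,0.2,0,-1],[0,0,0.1,0,-1],[0,0,0.1,0,-1],[0,0,0,0,-1],[0,0,0,0,-1]])

```text
time: 6.95
tool_pos: [0.664, 0.0648, 0.1156]
ee_rot: [180.0, -0.1, -0.0]
ft_force: [0.1, -0.4, -2.6]
gripper_width: 0.113
finger_force: 30.0
```

Emit:
servo_tool(moves=[[0,0,0.1,0,-1],[0,0,0,0,-1],[0,0,0,0,-1]])

```text
time: 7.25
tool_pos: [0.6633, 0.0649, 0.1116]
ee_rot: [180.0, -0.0, -0.0]
ft_force: [-0.4, -0.0, -4.3]
gripper_width: 0.109
finger_force: 30.0
```

Emit:
servo_tool(moves=[[0,0,0.07,0,-1],[0,0,0,0,-1],[0,0,0,0,-1]])

```text
time: 7.55
tool_pos: [0.6637, 0.0649, 0.1116]
ee_rot: [-180.0, -0.1, -0.0]
ft_force: [-4.9, -0.2, 5.9]
gripper_width: 0.115
finger_force: 30.0
```

Emit:
servo_tool(moves=[[0,0,0,0,0],[0,0,0,0,0],[0,0,0,0,0],[0,0,-0.5,0,0],[0,0,-1,0,0],[0,0,-1,0,0],[0,0,-1,0,0],[0,0,-1,0,0]])

```text
time: 8.35
tool_pos: [0.6635, 0.0648, 0.247]
ee_rot: [180.0, -0.1, -0.0]
ft_force: [0.2, 0.5, -0.4]
gripper_width: 0.5
finger_force: 0.0
```

```bash
python3 - <<'E'
from h import *
for o in plates():
    if o[2]<.08:print(*o)
plan(.4475,-.283,.25,10.1)
E
```

```text
[ 0.4373 -0.369 ] -21.1 0.069 [399.3 231.6]
[ 0.4474 -0.2822] 10.1 0.067 [371.3 227.7]
t 8.4 at [0.666  0.0648 0.2538] [180.   -0.6  -0. ] w 0.498 turn -1.76 then shift [-9.21 10.14  0.13]
```

Emit:
servo_tool(moves=[[0,0,-0.2,-0.6,0],[0,0,0,-0.6,0],[0,0,0,-0.56,0],[-0.5,0.55,0,0,0],[-0.8,0.88,0,0,0],[-0.8,0.88,0,0,0],[-0.8,0.88,0,0,0],[-0.8,0.88,0,0,0]])

```text
time: 9.2
tool_pos: [0.5748, -0.0759, 0.2513]
ee_rot: [180.0, -0.1, 10.1]
ft_force: [0.3, -0.9, -0.1]
gripper_width: 0.504
finger_force: 0.0
```

Emit:
servo_tool(moves=[[-0.8,0.88,0,0,0],[-0.8,0.88,0,0,0],[-0.8,0.88,0,0,0],[-0.8,0.88,0,0,0],[-0.8,0.88,0,0,0],[-0.8,0.88,0,0,0],[-0.6,0.7,0,0,0],[0,0,0,0,0]])

```text
time: 10.0
tool_pos: [0.4458, -0.2826, 0.2513]
ee_rot: [179.9, -0.0, 9.9]
ft_force: [-0.3, 0.2, 0.2]
gripper_width: 0.501
finger_force: 0.0
```

```bash
cat >> h.py <<'E'
def wplate(f):
    s=robot.get_state(); im=robot.grab_frame('wrist'); cv2.imwrite('pics/'+f,im[:,:,::-1])
    a=im[:245].astype(int); r,g,b=a[...,0],a[...,1],a[...,2]
    m=((r-g>35)&(r>90)&(r-b>25)).astype(np.uint8)
    for c in cv2.findContours(m,0,2)[0]:
        if cv2.contourArea(c)<150: continue
        ap=cv2.approxPolyDP(c,3,True)[:,0]
        print([(tuple(map(int,p)),wonz(p,.14,s)[:2].round(3).tolist()) for p in ap])
E
python3 - <<'E'
from h import *
wplate('w1.png')
plan(.4475,-.283,.108,10.1)
E
```

```text
[((389, 194), [0.47, -0.381]), ((381, 196), [0.467, -0.374]), ((348, 244), [0.416, -0.356]), ((359, 244), [0.418, -0.366]), ((391, 198), [0.467, -0.384])]
[((278, 162), [0.481, -0.277]), ((273, 164), [0.479, -0.273]), ((275, 233), [0.415, -0.286]), ((282, 234), [0.415, -0.292])]
t 10.1 at [ 0.4467 -0.2811  0.2512] [179.9  -0.    9.9] w 0.498 turn -0.04 then shift [0.02 0.07 4.77]
```

Emit:
servo_tool(moves=[[0,0.03,0.5,-0.2,0],[0,0,0.9,0,0],[0,0,0.9,0,0],[0,0,0.9,0,0],[0,0,0.9,0,0],[0,0,0.6,0,0],[0,0,0,0,0],[0,0,0,0,0]])

```text
time: 10.85
tool_pos: [0.4476, -0.2796, 0.109]
ee_rot: [-179.9, 0.0, 11.3]
ft_force: [0.7, -0.4, -0.5]
gripper_width: 0.5
finger_force: 0.0
```

Emit:
servo_tool(moves=[[0,0,0,0,-1],[0,0,0,0,-1],[0,0,0,0,-1],[0,0,0,0,-1],[0,0,0,0,-1],[0,0,0,0,-1]])

```text
time: 11.45
tool_pos: [0.4475, -0.2809, 0.1096]
ee_rot: [180.0, -0.0, 11.2]
ft_force: [-0.5, -0.8, 1.1]
gripper_width: 0.11
finger_force: 30.0
```

```bash
python3 - <<'E'
from h import *
plan(.662,-.010,.33,0)
E
```

```text
t 11.4 at [ 0.4475 -0.2809  0.1096] [180.   -0.   11.2] w 0.11 turn 1.96 then shift [ 7.15 -9.03 -7.35]
```

Emit:
servo_tool(moves=[[0,0,-0.4,0,-1],[0,0,-0.8,0,-1],[0,0,-1,0,-1],[0,0,-1,0.5,-1],[0,0,-1,0.5,-1],[0,0,-1,0.5,-1],[0,0,-1,0.46,-1],[0,0,-1,0,-1]])

```text
time: 12.25
tool_pos: [0.4469, -0.2802, 0.3269]
ee_rot: [-180.0, 0.0, -0.1]
ft_force: [0.8, -0.2, -2.3]
gripper_width: 0.111
finger_force: 30.0
```

Emit:
servo_tool(moves=[[0.3,-0.4,-0.1,0,-1],[0.6,-0.76,0,0,-1],[0.6,-0.76,0,0,-1],[0.6,-0.76,0,0,-1],[0.6,-0.76,0,0,-1],[0.6,-0.76,0,0,-1],[0.6,-0.76,0,0,-1],[0.6,-0.76,0,0,-1]])

```text
time: 13.05
tool_pos: [0.5826, -0.1067, 0.3265]
ee_rot: [-179.9, 0.2, 0.0]
ft_force: [1.1, -0.9, -2.3]
gripper_width: 0.111
finger_force: 30.0
```

Emit:
servo_tool(moves=[[0.6,-0.76,0,0,-1],[0.6,-0.76,0,0,-1],[0.6,-0.76,0,0,-1],[0.5,-0.6,0,0,-1],[0.35,-0.43,0,0,-1],[0,0,0,0,-1],[0,0,0,0,-1]])

```text
time: 13.75
tool_pos: [0.6613, -0.0088, 0.3265]
ee_rot: [-180.0, 0.2, 0.1]
ft_force: [0.0, 0.0, -3.0]
gripper_width: 0.113
finger_force: 30.0
```

```bash
python3 - <<'E'
from h import *
plan(.662,-.010,.1126,0)
wplate('w2.png')
E
```

```text
t 13.8 at [ 0.6613 -0.0088  0.3265] [-1.8e+02  2.0e-01  1.0e-01] w 0.113 turn 0.01 then shift [0.02 0.04 7.13]
[((269, 215), [0.623, 0.001]), ((268, 244), [0.586, 0.003]), ((287, 244), [0.586, -0.02]), ((287, 215), [0.623, -0.02])]
[((209, 153), [0.695, 0.068]), ((211, 211), [0.628, 0.069]), ((217, 212), [0.626, 0.062]), ((215, 154), [0.694, 0.061])]
[((494, 86), [0.766, -0.236]), ((477, 89), [0.763, -0.218]), ((465, 104), [0.748, -0.208]), ((464, 119), [0.732, -0.21]), ((475, 132), [0.719, -0.224]), ((484, 133), [0.718, -0.234]), ((471, 122), [0.729, -0.218]), ((472, 103), [0.749, -0.215])]
```

View pics/w2.png

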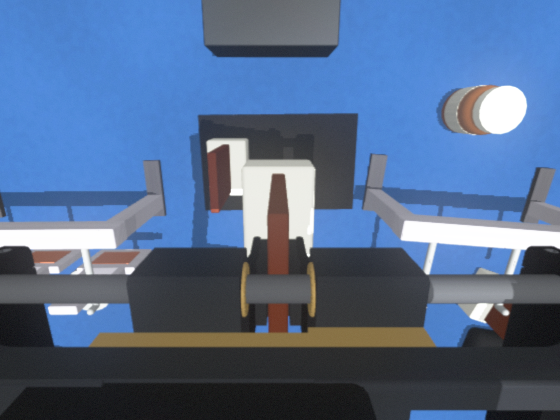

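Emit:
servo_tool(moves=[[0,0,0.5,0,-1],[0,0,1,0,-1],[0,0,1,0,-1],[0,0,1,0,-1],[0,0,1,0,-1],[0,0,1,0,-1],[0,0,0.8,0,-1],[0,0,0.4,0,-1]])

```text
time: 14.6
tool_pos: [0.6591, -0.0103, 0.1232]
ee_rot: [-180.0, 0.3, -0.1]
ft_force: [-0.7, 0.5, -3.7]
gripper_width: 0.112
finger_force: 30.0
```

Emit:
servo_tool(moves=[[0,0,0.2,0,-1],[0,0,0.1,0,-1],[0,0,0.1,0,-1],[0,0,0,0,-1],[0,0,0,0,-1],[0,0,0.04,0,-1],[0,0,0,0,-1]])

```text
time: 15.3
tool_pos: [0.6621, -0.0098, 0.1145]
ee_rot: [180.0, -0.0, -0.0]
ft_force: [-0.7, 0.9, -3.8]
gripper_width: 0.112
finger_force: 30.0
```

Emit:
servo_tool(moves=[[0,0,0.05,0,-1],[0,0,0,0,-1],[0,0,0,0,-1]])

```text
time: 15.6
tool_pos: [0.6619, -0.0098, 0.1127]
ee_rot: [-180.0, 0.0, -0.0]
ft_force: [0.1, 0.2, -3.5]
gripper_width: 0.115
finger_force: 30.0
```

Emit:
servo_tool(moves=[[0,0,0.05,0,-1],[0,0,0,0,-1],[0,0,0,0,-1]])

```text
time: 15.9
tool_pos: [0.6624, -0.01, 0.1125]
ee_rot: [180.0, -0.1, -0.0]
ft_force: [-2.6, -1.1, 6.1]
gripper_width: 0.115
finger_force: 30.0
```

Contact; release, rise, measure the last stand.

Emit:
servo_tool(moves=[[0,0,0,0,0],[0,0,0,0,0],[0,0,0,0,0],[0,0,-0.5,0,0],[0,0,-1,0,0],[0,0,-1,0,0],[0,0,-1,0,0],[0,0,-1,0,0]])

```text
time: 16.7
tool_pos: [0.6621, -0.0098, 0.2488]
ee_rot: [180.0, -0.1, -0.0]
ft_force: [0.3, -0.4, -0.6]
gripper_width: 0.498
finger_force: 0.0
```

```bash
python3 - <<'E'
from h import *
for o in plates():
    if o[2]<.08:print(*o)
plan(.4373,-.369,.25,-21.1)
E
```

```text
[ 0.4372 -0.3691] -21.0 0.068 [399.3 231.6]
t 16.8 at [ 0.6646 -0.0101  0.2555] [179.9  -0.6  -0. ] w 0.496 turn 3.68 then shift [-2.76 13.89  0.18]
```

Emit:
servo_tool(moves=[[0,0,-0.1,0.9,0],[0,0,0,0.9,0],[0,0,0,0.9,0],[0,0,0,0.9,0],[-0.1,0.6,0,0,0],[-0.19,0.95,0,0,0],[-0.19,0.95,0,0,0],[-0.19,0.95,0,0,0]])

```text
time: 17.55
tool_pos: [0.6056, -0.1011, 0.2497]
ee_rot: [180.0, -0.0, -20.5]
ft_force: [-0.1, -0.9, -1.0]
gripper_width: 0.5
finger_force: 0.0
```

Emit:
servo_tool(moves=[[-0.19,0.95,0,0,0],[-0.19,0.95,0,0,0],[-0.19,0.95,0,0,0],[-0.19,0.95,0,0,0],[-0.19,0.95,0,0,0],[-0.19,0.95,0,0,0],[-0.19,0.95,0,0,0],[-0.19,0.95,0,0,0]])

```text
time: 18.35
tool_pos: [0.4822, -0.2984, 0.2499]
ee_rot: [180.0, -0.0, -20.5]
ft_force: [-0.1, 0.3, -0.0]
gripper_width: 0.497
finger_force: 0.0
```

Emit:
servo_tool(moves=[[-0.19,0.95,0,0,0],[-0.19,0.95,0,0,0],[0,0,0,0,0],[0,0,0,0,0]])

```text
time: 18.75
tool_pos: [0.4521, -0.3469, 0.2496]
ee_rot: [-180.0, -0.0, -20.7]
ft_force: [0.2, 0.4, 1.4]
gripper_width: 0.502
finger_force: 0.0
```

```bash
python3 - <<'E'
from h import *
wplate('w3.png')
plan(.4373,-.369,.108,-21.1)
E
```

```text
t 18.8 at [ 0.4526 -0.3462  0.2495] [-180.    -0.   -20.6] w 0.501 turn 0.08 then shift [-0.2   0.89  4.72]
```

View pics/w3.png

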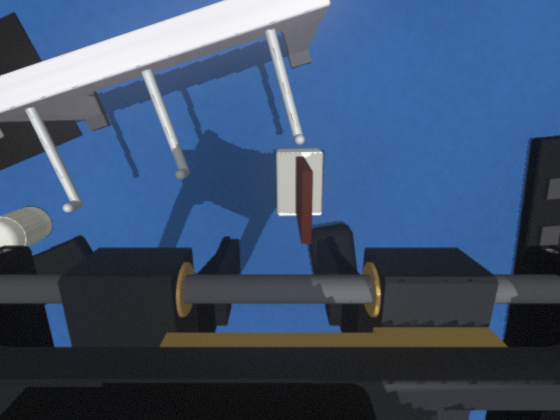

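```bash
python3 - <<'E'
from h import *
a,b=wonz((302,158),.14),wonz((306.5,242),.14);print(a,b)
d=a-b;print(np.degrees(np.arctan2(d[1],d[0])));m=(a+b)/2
plan(m[0],m[1],.108,-20.6)
E
```

```text
[ 0.4823 -0.3802  0.14  ] [ 0.4064 -0.358   0.14  ]
-16.303676459843597
t 18.8 at [ 0.4526 -0.3462  0.2495] [-180.    -0.   -20.6] w 0.501 turn -0.0 then shift [0.01 0.81 4.72]
```

Emit:
servo_tool(moves=[[-0.1,0.83,0,0,0],[0,0,0.5,0,0],[0,0,0.9,0,0],[0,0,0.9,0,0],[0,0,0.9,0,0],[0,0,0.9,0,0],[0,0,0.55,0,0],[0,0,0,0,0]])

```text
time: 19.6
tool_pos: [0.44, -0.365, 0.1058]
ee_rot: [-179.8, 0.4, -20.5]
ft_force: [-0.1, 0.2, 0.0]
gripper_width: 0.5
finger_force: 0.0
```

Emit:
servo_tool(moves=[[0,0,0,0,0],[0,0,0,0,-1],[0,0,0,0,-1],[0,0,0,0,-1],[0,0,0,0,-1],[0,0,0,0,-1],[0,0,0,0,-1]])

```text
time: 20.3
tool_pos: [0.4413, -0.3686, 0.1098]
ee_rot: [180.0, -0.0, -20.6]
ft_force: [-0.6, -1.6, -0.1]
gripper_width: 0.11
finger_force: 30.0
```

```bash
python3 - <<'E'
from h import *
plan(.662,-.085,.33,0)
E
```

```text
t 20.3 at [ 0.4413 -0.3686  0.1098] [180.   -0.  -20.6] w 0.11 turn -3.6 then shift [ 7.36 -9.45 -7.34]
```

Emit:
servo_tool(moves=[[0,0,-0.4,0,-1],[0,0,-0.8,0,-1],[0,0,-1,0,-1],[0,0,-1,0,-1],[0,0,-1,0,-1],[0,0,-1,0,-1],[0,0,-1,-0.5,-1],[0,0,-1,-0.6,-1]])

```text
time: 21.1
tool_pos: [0.4408, -0.3679, 0.3269]
ee_rot: [-179.9, 0.1, -14.2]
ft_force: [0.1, -0.5, -4.3]
gripper_width: 0.112
finger_force: 30.0
```

Emit:
servo_tool(moves=[[0,0,-0.1,-0.6,-1],[0,0,0,-0.6,-1],[0,0,0,-0.6,-1],[0,0,0,-0.4,-1],[0,0,0,-0.3,-1],[0.3,-0.4,0,0,-1],[0.6,-0.77,0,0,-1],[0.6,-0.77,0,0,-1]])

```text
time: 21.9
tool_pos: [0.4868, -0.309, 0.3286]
ee_rot: [-179.9, 0.0, -0.1]
ft_force: [0.2, 0.2, -3.5]
gripper_width: 0.116
finger_force: 30.0
```

Emit:
servo_tool(moves=[[0.6,-0.77,0,0,-1],[0.6,-0.77,0,0,-1],[0.6,-0.77,0,0,-1],[0.6,-0.77,0,0,-1],[0.6,-0.77,0,0,-1],[0.6,-0.77,0,0,-1],[0.6,-0.77,0,0,-1],[0.6,-0.77,0,0,-1]])

```text
time: 22.7
tool_pos: [0.631, -0.1233, 0.3286]
ee_rot: [-180.0, 0.0, -0.0]
ft_force: [-0.1, -1.0, -4.2]
gripper_width: 0.111
finger_force: 30.0
```

Emit:
servo_tool(moves=[[0.5,-0.65,0,0,-1],[0.3,-0.4,0,0,-1],[0.25,-0.3,0,0,-1],[0,0,0,0,-1],[0,0,0,0,-1]])

```text
time: 23.2
tool_pos: [0.6615, -0.0855, 0.3286]
ee_rot: [180.0, 0.0, -0.0]
ft_force: [0.0, -0.1, -3.5]
gripper_width: 0.111
finger_force: 30.0
```

```bash
python3 - <<'E'
from h import *
wplate('w4.png')
plan(.660,-.085,.1132,0)
E
```

```text
[((270, 220), [0.617, -0.077]), ((268, 244), [0.586, -0.074]), ((287, 244), [0.586, -0.097]), ((287, 222), [0.614, -0.097])]
[((208, 154), [0.695, -0.008]), ((210, 212), [0.627, -0.006]), ((217, 212), [0.627, -0.014]), ((213, 154), [0.695, -0.013])]
[((140, 153), [0.696, 0.068]), ((146, 211), [0.628, 0.07]), ((152, 212), [0.627, 0.063]), ((147, 154), [0.695, 0.06])]
[((430, 87), [0.765, -0.247]), ((415, 91), [0.761, -0.231]), ((405, 109), [0.743, -0.223]), ((408, 124), [0.727, -0.228]), ((421, 133), [0.718, -0.243]), ((410, 122), [0.73, -0.23]), ((409, 108), [0.744, -0.227]), ((413, 99), [0.753, -0.23])]
t 23.2 at [ 0.6614 -0.0859  0.3287] [ 1.8e+02  0.0e+00 -1.0e-01] w 0.112 turn -0.01 then shift [-0.05 -0.03  7.18]
```

Emit:
servo_tool(moves=[[0,0,0.5,0,-1],[0,0,1,0,-1],[0,0,1,0,-1],[0,0,1,0,-1],[0,0,1,0,-1],[0,0,1,0,-1],[0,0,0.8,0,-1],[0,0,0.4,0,-1]])

```text
time: 24.05
tool_pos: [0.6591, -0.0853, 0.1235]
ee_rot: [-179.9, 0.3, -0.1]
ft_force: [-0.2, -0.7, -4.7]
gripper_width: 0.114
finger_force: 30.0
```

Emit:
servo_tool(moves=[[0,0,0.2,0,-1],[0,0,0.1,0,-1],[0,0,0.1,0,-1],[0,0,0.07,0,-1],[0,0,0,0,-1],[0,0,0,0,-1]])

```text
time: 24.65
tool_pos: [0.6622, -0.085, 0.1143]
ee_rot: [180.0, -0.1, -0.0]
ft_force: [-0.1, 0.0, -4.8]
gripper_width: 0.11
finger_force: 30.0
```

Emit:
servo_tool(moves=[[0,0,0.05,0,-1],[0,0,0,0,-1],[0,0,0,0,-1]])

```text
time: 24.95
tool_pos: [0.6625, -0.0852, 0.1129]
ee_rot: [180.0, -0.1, -0.0]
ft_force: [1.6, -0.5, -0.7]
gripper_width: 0.113
finger_force: 30.0
```

Emit:
servo_tool(moves=[[0,0,0,0,0],[0,0,0,0,0],[0,0,0,0,0],[0,0,-0.5,0,0],[0,0,-1,0,0],[0,0,-1,0,0],[0,0,-1,0,0],[0,0,-1,0,0]])

```text
time: 25.75
tool_pos: [0.662, -0.085, 0.2499]
ee_rot: [180.0, -0.1, -0.0]
ft_force: [0.3, -0.4, 0.2]
gripper_width: 0.497
finger_force: 0.0
```

Emit:
servo_tool(moves=[[-0.5,-0.5,-0.5,0,0],[-0.9,-0.9,-0.7,0,0],[-0.9,-0.9,0,0,0],[-0.9,-0.9,0,0,0],[-0.9,-0.9,0,0,0],[-0.9,-0.9,0,0,0],[-0.9,-0.9,0,0,0],[0,0,0,-0.8,0]])

```text
time: 26.55
tool_pos: [0.4825, 0.0949, 0.2849]
ee_rot: [-179.9, -0.1, 4.8]
ft_force: [-0.4, 0.2, -0.8]
gripper_width: 0.498
finger_force: 0.0
```

Emit:
servo_tool(moves=[[0,0,0,-0.95,0],[0,0,0,-0.95,0],[0,0,0,-0.95,0],[0,0,0,-0.95,0],[0,0,0,-0.95,0],[0,0,0,-0.95,0],[0,0,0,-0.95,0],[0,0,0,-0.95,0]])

```text
time: 27.35
tool_pos: [0.485, 0.0921, 0.2846]
ee_rot: [179.9, -0.1, 48.3]
ft_force: [1.3, -0.7, -1.1]
gripper_width: 0.5
finger_force: 0.0
```

Emit:
servo_tool(moves=[[0,0,0,-0.95,0],[0,0,0,-0.95,0],[0,0,0,-0.95,0],[0,0,0,-0.95,0],[0,0,0,-0.95,0],[0,0,0,-0.95,0],[0,0,0,-0.95,0],[0,0,0,0,0]])

```text
time: 28.15
tool_pos: [0.4851, 0.0921, 0.2845]
ee_rot: [179.9, -0.0, 86.3]
ft_force: [-0.8, -0.1, 0.7]
gripper_width: 0.499
finger_force: 0.0
```

```bash
python3 - <<'E'
from h import *
grab('top','t2.png');grab('scene','s2.png');plan(.540,.216,.3,91)
E
```

```text
t 28.2 at [0.485  0.0921 0.2841] [179.9  -0.   86.1] w 0.501 turn -0.86 then shift [ 4.1   1.9  -0.53]
```

View pics/t2.png

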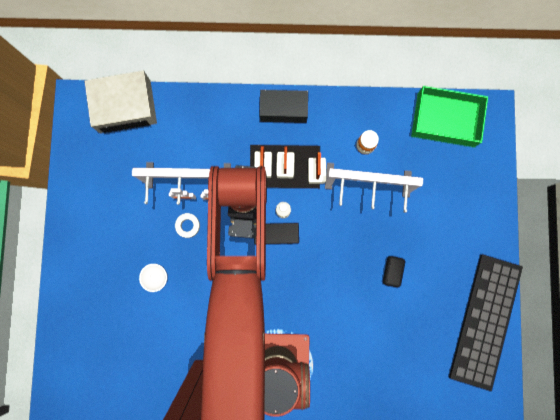

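```bash
python3 - <<'E'
from h import *
im=cv2.imread('pics/t2.png')
for z in (.14,):
    big=cv2.resize(im[135:200,240:340],None,fx=6,fy=6,interpolation=cv2.INTER_CUBIC)
cv2.imwrite('pics/m2.png',big)
a=im[135:200,240:340][:,:,::-1].astype(int)
m=((a[...,0]>150)&(a[...,0]-a[...,1]>60)).astype(np.uint8)
for c in cv2.findContours(m,0,2)[0]:
    if cv2.contourArea(c)<8: continue
    ps=c[:,0]; lo=ps[ps[:,1].argmin()]+[240,135]; hi=ps[ps[:,1].argmax()]+[240,135]
    print(lo,hi,onz('top',lo,.143),onz('top',hi,.143))
E
```

```text
[257 171] [257 199] [0.61574933 0.07594547 0.143     ] [0.52705481 0.07333348 0.143     ]
[240 171] [240 199] [0.61450107 0.12928733 0.143     ] [0.52580471 0.12633074 0.143     ]
[264 169] [261 199] [0.62264262 0.05416233 0.143     ] [0.52734892 0.06086526 0.143     ]
[318 152] [318 174] [ 0.68106597 -0.11441453  0.143     ] [ 0.61066875 -0.11550737  0.143     ]
[285 147] [284 168] [ 0.694748   -0.01011166  0.143     ] [ 0.62730233 -0.00852647  0.143     ]
[261 147] [260 165] [0.69298874 0.06559187 0.143     ] [0.6351256  0.06708445 0.143     ]
```

View pics/m2.png

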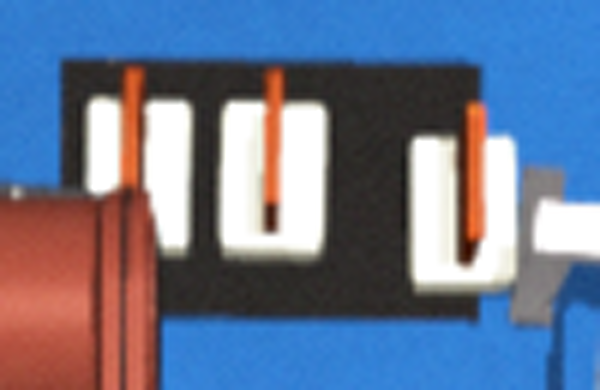

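Emit:
servo_tool(moves=[[0,0,0,0.94,-0.4],[0,0,0,0.94,-0.4],[0,0,0,0.94,-0.4],[0,0,0,0.94,-0.4],[0,0,0,0.94,-0.4],[0,0,0,0.94,-0.4],[0,0,0,0.94,-0.4],[0,0,0,0.94,-0.4]])

```text
time: 29.05
tool_pos: [0.4849, 0.0921, 0.2836]
ee_rot: [180.0, -0.0, 42.8]
ft_force: [-0.7, 0.0, -0.1]
gripper_width: 0.3
finger_force: 0.0
```

Emit:
servo_tool(moves=[[0,0,0,0.94,-0.4],[0,0,0,0.94,-0.4],[0,0,0,0.94,-0.4],[0,0,0,0.94,-0.4],[0,0,0,0.94,-0.4],[0,0,0,0.94,-0.4],[0,0,0,0.94,-0.4],[0,0,0,0.94,-0.4]])

```text
time: 29.85
tool_pos: [0.4849, 0.0921, 0.2836]
ee_rot: [-180.0, -0.0, -0.3]
ft_force: [0.5, -0.4, -1.4]
gripper_width: 0.3
finger_force: 0.0
```

Emit:
servo_tool(moves=[[0.4,0.5,0,0,-0.4],[0.75,0.95,0,0,-0.4],[0.75,0.95,0,0,-0.4],[0.75,0.95,0,0,-0.4],[0.75,0.95,0,0,-0.4],[0.75,0.95,0,0,-0.4],[0.75,0.95,0,0,-0.4],[0.6,0.8,0,0,-0.4]])

```text
time: 30.65
tool_pos: [0.651, -0.1195, 0.2833]
ee_rot: [180.0, -0.0, -0.1]
ft_force: [0.4, 0.3, -0.0]
gripper_width: 0.302
finger_force: 0.0
```

Emit:
servo_tool(moves=[[0,0,0,0,-0.4],[0,0,0,0,-0.4]])

```text
time: 30.85
tool_pos: [0.6499, -0.1181, 0.2827]
ee_rot: [-180.0, 0.1, -0.1]
ft_force: [-0.1, 0.2, 0.6]
gripper_width: 0.303
finger_force: 0.0
```

```bash
python3 - <<'E'
from h import *
wplate('w5.png');plan(.652,-.119,.109,0)
E
```

```text
[((273, 164), [0.679, -0.114]), ((274, 228), [0.612, -0.114]), ((280, 229), [0.611, -0.121]), ((279, 164), [0.679, -0.12])]
[((162, 147), [0.696, -0.006]), ((161, 151), [0.692, -0.005]), ((168, 155), [0.688, -0.011]), ((163, 155), [0.688, -0.006]), ((167, 164), [0.679, -0.01]), ((164, 169), [0.674, -0.006]), ((168, 212), [0.63, -0.006]), ((175, 214), [0.628, -0.012]), ((168, 164), [0.679, -0.01]), ((170, 148), [0.695, -0.014])]
[((83, 147), [0.696, 0.07]), ((94, 214), [0.628, 0.071]), ((102, 215), [0.626, 0.063]), ((93, 150), [0.693, 0.061])]
[((421, 72), [0.763, -0.248]), ((405, 77), [0.758, -0.234]), ((394, 94), [0.744, -0.226]), ((397, 114), [0.726, -0.23]), ((408, 124), [0.717, -0.242]), ((412, 124), [0.717, -0.246]), ((399, 112), [0.728, -0.232]), ((398, 95), [0.743, -0.23]), ((405, 82), [0.754, -0.235])]
t 30.9 at [ 0.6497 -0.1174  0.2831] [-180.    0.   -0.] w 0.295 turn -0.0 then shift [0.08 0.05 5.8 ]
```

View pics/w5.png

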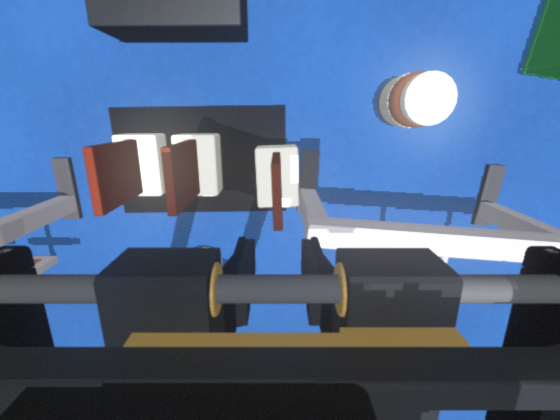

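Emit:
servo_tool(moves=[[0.05,0,0.5,0,-0.4],[0,0,0.9,0,-0.4],[0,0,0.9,0,-0.4],[0,0,0.9,0,-0.4],[0,0,0.9,0,-0.4],[0,0,0.8,0,-0.4],[0,0,0.6,0,-0.4],[0,0,0.15,0,-0.4]])

```text
time: 31.7
tool_pos: [0.649, -0.116, 0.11]
ee_rot: [-179.9, 0.3, 0.1]
ft_force: [0.1, -0.0, -0.5]
gripper_width: 0.294
finger_force: 0.0
```

Emit:
servo_tool(moves=[[0,0,0,0,-0.4],[0,0,0.05,0,-1],[0,0,0,0,-1],[0,0,0,0,-1],[0,0,0,0,-1],[0,0,0,0,-1],[0,0,0,0,-1]])

```text
time: 32.4
tool_pos: [0.6523, -0.118, 0.1134]
ee_rot: [180.0, -0.1, 0.0]
ft_force: [-0.4, 1.0, 5.8]
gripper_width: 0.112
finger_force: 29.9
```

```bash
python3 - <<'E'
from h import *
plan(.667,-.085,.113,0)
E
```

```text
t 32.4 at [ 0.6523 -0.118   0.1134] [ 1.8e+02 -1.0e-01  0.0e+00] w 0.112 turn 0.01 then shift [ 0.49 -1.1   0.01]
```

Lift 15 mm, shift, set down.

Emit:
servo_tool(moves=[[0,0,-0.3,0,-1],[0,0,-0.4,0,-1],[0.1,-0.3,0,0,-1],[0.2,-0.4,0,0,-1],[0.2,-0.4,0,0,-1],[0,0,0,0,-1],[0,0,0.3,0,-1],[0,0,0.3,0,-1]])

```text
time: 33.2
tool_pos: [0.6664, -0.0848, 0.1142]
ee_rot: [180.0, 0.0, 0.1]
ft_force: [0.6, 0.5, -4.4]
gripper_width: 0.111
finger_force: 29.9
```

Emit:
servo_tool(moves=[[0,0,0.05,0,-1],[0,0,0,0,-1],[0,0,0,0,-1]])

```text
time: 33.5
tool_pos: [0.6661, -0.0852, 0.113]
ee_rot: [180.0, 0.1, 0.0]
ft_force: [0.3, -0.1, -5.4]
gripper_width: 0.113
finger_force: 30.0
```

Emit:
servo_tool(moves=[[0,0,0.05,0,-1],[0,0,0,0,-1],[0,0,0,0,-1]])

```text
time: 33.8
tool_pos: [0.6665, -0.0852, 0.113]
ee_rot: [180.0, -0.0, 0.0]
ft_force: [-3.6, -0.2, 4.5]
gripper_width: 0.111
finger_force: 30.0
```

Emit:
servo_tool(moves=[[0,0,0,0,-0.2],[0,0,0,0,-0.2],[0,0,0,0,-0.2],[0,0,-0.5,0,-0.2],[0,0,-1,0,-0.2],[0,0,-1,0,-0.2],[0,0,-1,0,-0.2],[0,0,-1,0,-0.2]])

```text
time: 34.6
tool_pos: [0.6667, -0.0848, 0.2498]
ee_rot: [180.0, -0.1, 0.1]
ft_force: [-0.5, 0.3, -0.6]
gripper_width: 0.398
finger_force: 0.0
```

Emit:
servo_tool(moves=[[-0.5,-0.5,-0.5,0,-0.2],[-0.9,-0.9,-0.7,0,-0.2],[-0.9,-0.9,0,0,-0.2],[-0.9,-0.9,0,0,-0.2],[-0.9,-0.9,0,0,-0.2],[-0.9,-0.9,0,0,-0.2],[-0.9,-0.9,0,0,-0.2],[0,0,0,-0.8,-0.2]])

```text
time: 35.4
tool_pos: [0.4871, 0.0949, 0.2848]
ee_rot: [-179.9, -0.1, 4.9]
ft_force: [0.3, -1.1, 0.5]
gripper_width: 0.402
finger_force: 0.0
```

Emit:
servo_tool(moves=[[0,0,0,-0.95,-0.2],[0,0,0,-0.95,-0.2],[0,0,0,-0.95,-0.2],[0,0,0,-0.95,-0.2],[0,0,0,-0.95,-0.2],[0,0,0,-0.95,-0.2],[0,0,0,-0.95,-0.2],[0,0,0,-0.95,-0.2]])

```text
time: 36.2
tool_pos: [0.4896, 0.0921, 0.2845]
ee_rot: [179.9, -0.1, 48.4]
ft_force: [0.6, 0.5, -0.8]
gripper_width: 0.397
finger_force: 0.0
```

Emit:
servo_tool(moves=[[0,0,0,-0.95,-0.2],[0,0,0,-0.95,-0.2],[0,0,0,-0.95,-0.2],[0,0,0,-0.95,-0.2],[0,0,0,-0.95,-0.2],[0,0,0,-0.95,-0.2],[0,0,0,-0.95,-0.2],[0,0,0,-0.8,-0.2]])

```text
time: 37.0
tool_pos: [0.4896, 0.0921, 0.2845]
ee_rot: [179.9, -0.0, 91.1]
ft_force: [0.5, -0.3, 0.7]
gripper_width: 0.402
finger_force: 0.0
```

```bash
python3 - <<'E'
from h import *
im=grab('top','t3.png')
a=im[135:200,272:340].astype(int)
m=((a[...,0]>150)&(a[...,0]-a[...,1]>60)).astype(np.uint8)
for c in cv2.findContours(m,0,2)[0]:
    if cv2.contourArea(c)<8: continue
    ps=c[:,0]; lo=ps[ps[:,1].argmin()]+[272,135]; hi=ps[ps[:,1].argmax()]+[272,135]
    print(lo,hi,onz('top',lo,.143),onz('top',hi,.143))
plan(.540,.216,.284,91)
E
```

```text
[308 148] [308 169] [ 0.69321037 -0.08269561  0.143     ] [ 0.62587145 -0.0838946   0.143     ]
[285 147] [284 168] [ 0.694748   -0.01011166  0.143     ] [ 0.62730233 -0.00852647  0.143     ]
t 37.0 at [0.4896 0.0921 0.2845] [179.9  -0.   91.3] w 0.402 turn 0.05 then shift [4.1  1.75 0.02]
```

Emit:
servo_tool(moves=[[0.5,0.25,0,0,-0.2],[0.7,0.4,0,0,-0.2],[0.7,0.4,0,0,-0.2],[0.7,0.4,0,0,-0.2],[0.4,0.3,0,0,-0.2],[0,0,0,0,-0.2],[0,0,0,0,-0.2]])

```text
time: 37.75
tool_pos: [0.5405, 0.1834, 0.2832]
ee_rot: [-180.0, 0.0, 90.9]
ft_force: [-0.6, 0.5, -0.1]
gripper_width: 0.398
finger_force: 0.0
```

```bash
python3 - <<'E'
from h import *
plan(.540,.216,.284,91)
grab('wrist','w6.png')
E
```

```text
t 37.8 at [0.5405 0.1834 0.2832] [-180.     0.    90.9] w 0.398 turn -0.03 then shift [ 1.09  0.   -0.03]
```

View pics/w6.png

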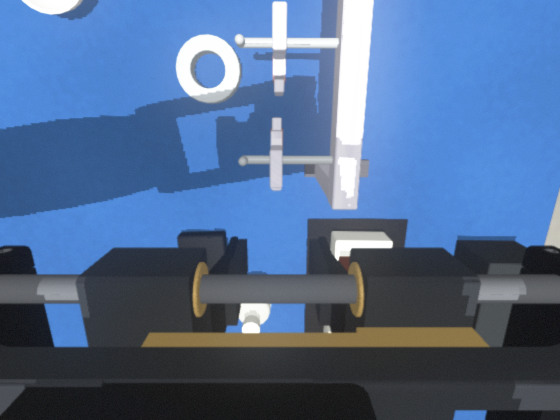

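```bash
python3 - <<'E'
from h import *
for uv,z in [((276,185),.204),((276,150),.204),((243,161),.166),((240,40),.166),((300,159),.154),((280,45),.154),((280,70),.204)]:print(uv,z,wonz(uv,z))
b=cv2.imread('pics/w6.png')[100:205,230:360]
cv2.imwrite('pics/c6.png',cv2.resize(b,None,fx=5,fy=5,interpolation=cv2.INTER_CUBIC))
E
```

```text
(276, 185) 0.204 [0.5386 0.2053 0.204 ]
(276, 150) 0.204 [0.5382 0.2328 0.204 ]
(243, 161) 0.166 [0.5085 0.2183 0.166 ]
(240, 40) 0.166 [0.5076 0.3164 0.166 ]
(300, 159) 0.154 [0.5605 0.2192 0.154 ]
(280, 45) 0.154 [0.5401 0.3155 0.154 ]
(280, 70) 0.204 [0.5403 0.2896 0.204 ]
```

View pics/c6.png

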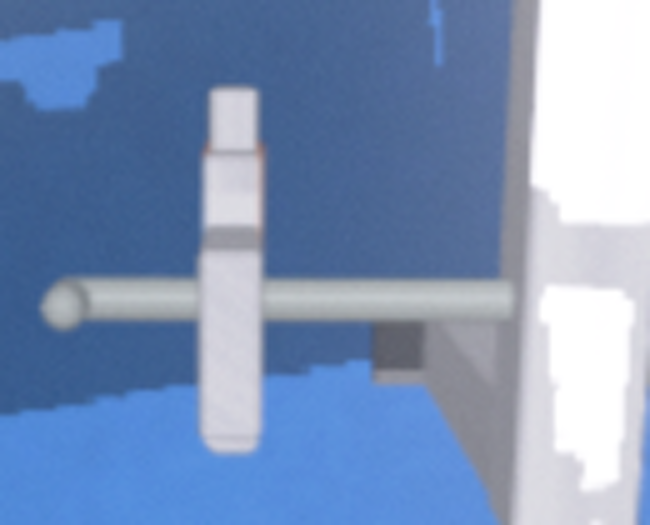

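Emit:
servo_tool(moves=[[0.6,-0.03,0,0,-0.5],[0.55,-0.03,0,0,-0.5],[0,0,0.5,0,-0.5],[0,0,0.9,0,-0.5],[0,0,0.9,0,-0.5],[0,0,0.8,0,-0.5],[0,0,0.5,0,-0.5],[0,0,0.1,0,-0.5]])

```text
time: 38.6
tool_pos: [0.5365, 0.2165, 0.1691]
ee_rot: [-179.7, 0.1, 90.8]
ft_force: [-0.4, -0.5, -0.0]
gripper_width: 0.25
finger_force: 0.0
```

Emit:
servo_tool(moves=[[0,0,0,0,-0.5],[0,0,0,0,-0.5],[0,0,0,0,-1],[0,0,0,0,-1],[0,0,0,0,-1],[0,0,0,0,-1],[0,0,0,0,-1]])

```text
time: 39.3
tool_pos: [0.5388, 0.2174, 0.1731]
ee_rot: [179.9, -0.0, 90.9]
ft_force: [-0.8, 0.4, 4.9]
gripper_width: 0.115
finger_force: 30.0
```

Emit:
servo_tool(moves=[[0,0,-0.3,0,-1],[0,0,-0.33,0,-1],[0,0,0,0,-1],[0,0,0,0,-1]])

```text
time: 39.7
tool_pos: [0.5384, 0.2174, 0.1914]
ee_rot: [180.0, -0.0, 90.9]
ft_force: [-1.0, 0.2, -1.0]
gripper_width: 0.111
finger_force: 30.0
```

Emit:
servo_tool(moves=[[0,-0.2,0,0,-1],[0,-0.4,0,0,-1],[0,-0.4,0,0,-1],[0,-0.4,0,0,-1],[0,-0.4,0,0,-1],[0,-0.4,0,0,-1],[0,-0.3,0,0,-1],[0,0,0,0,-1]])

```text
time: 40.5
tool_pos: [0.4621, 0.2163, 0.1912]
ee_rot: [-180.0, -0.0, 90.9]
ft_force: [0.2, -0.4, -1.2]
gripper_width: 0.111
finger_force: 30.0
```

```bash
python3 - <<'E'
from h import *
plan(.47,-.280,.3,86)
print(robot.get_state()['ft_force'],robot.get_state()['finger_force'])
E
```

```text
t 40.5 at [0.4621 0.2163 0.1912] [-180.    -0.    90.9] w 0.111 turn 0.85 then shift [-16.48   1.42  -3.63]
[ 0.22842653 -0.40036344 -1.21568197] 29.978772725444287
```

Emit:
servo_tool(moves=[[0,0,-0.4,0,-1],[0,0,-0.8,0,-1],[0,0,-0.9,0.3,-1],[0,0,-0.9,0.3,-1],[0,0,-0.6,0.28,-1],[-0.4,0.03,0,0,-1],[-0.85,0.07,0,0,-1],[-0.85,0.07,0,0,-1]])

```text
time: 41.3
tool_pos: [0.4635, 0.1517, 0.2983]
ee_rot: [-180.0, 0.0, 85.9]
ft_force: [0.6, -0.1, -1.7]
gripper_width: 0.11
finger_force: 30.0
```

Emit:
servo_tool(moves=[[-0.85,0.07,0,0,-1],[-0.85,0.07,0,0,-1],[-0.85,0.07,0,0,-1],[-0.85,0.07,0,0,-1],[-0.85,0.07,0,0,-1],[-0.85,0.07,0,0,-1],[-0.85,0.07,0,0,-1],[-0.85,0.07,0,0,-1]])

```text
time: 42.1
tool_pos: [0.4649, -0.0536, 0.2981]
ee_rot: [-179.9, 0.0, 85.8]
ft_force: [0.3, -0.6, -1.2]
gripper_width: 0.117
finger_force: 30.0
```

Emit:
servo_tool(moves=[[-0.85,0.07,0,0,-1],[-0.85,0.07,0,0,-1],[-0.85,0.07,0,0,-1],[-0.85,0.07,0,0,-1],[-0.85,0.07,0,0,-1],[-0.85,0.07,0,0,-1],[-0.85,0.07,0,0,-1],[-0.85,0.07,0,0,-1]])

```text
time: 42.9
tool_pos: [0.4665, -0.2581, 0.298]
ee_rot: [-179.9, -0.0, 85.8]
ft_force: [-0.2, 0.8, -1.1]
gripper_width: 0.113
finger_force: 30.0
```

Emit:
servo_tool(moves=[[-0.5,0.04,0,0,-1],[-0.29,0.02,0,0,-1],[0,0,0,0,-1],[0,0,0,0,-1]])

```text
time: 43.3
tool_pos: [0.4675, -0.2796, 0.2988]
ee_rot: [-180.0, -0.0, 85.8]
ft_force: [0.4, 0.1, -1.7]
gripper_width: 0.112
finger_force: 30.0
```

```bash
python3 - <<'E'
from h import *
grab('wrist','w7.png')
plan(.466,-.280,.192,85.7)
E
```

```text
t 43.4 at [ 0.4676 -0.2793  0.299 ] [-180.    -0.    85.9] w 0.111 turn 0.03 then shift [-0.03 -0.05  3.57]
```

View pics/w7.png

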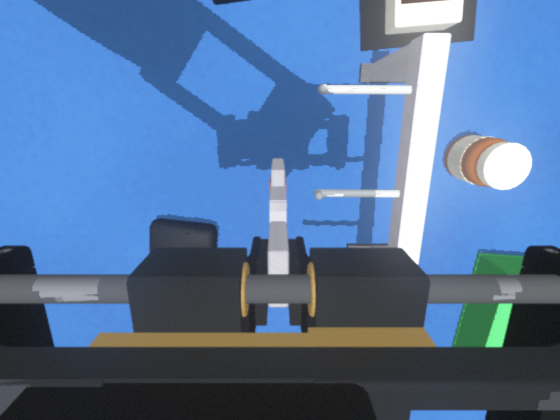

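```bash
python3 - <<'E'
from h import *
for uv,z in [((322,90),.166),((319,194),.166),((409,90),.154),((397,194),.154)]:print(uv,wonz(uv,z))
E
```

```text
(322, 90) [ 0.5138 -0.1854  0.166 ]
(319, 194) [ 0.5078 -0.2808  0.166 ]
(409, 90) [ 0.5959 -0.1904  0.154 ]
(397, 194) [ 0.5883 -0.2896  0.154 ]
```

Emit:
servo_tool(moves=[[0,0,0.4,0,-1],[0,0,0.8,0,-1],[0,0,0.9,0,-1],[0,0,0.8,0,-1],[0,0,0.45,0,-1],[0,0,0.2,0,-1],[0,0,0,0,-1],[0,0,0,0,-1]])

```text
time: 44.15
tool_pos: [0.4682, -0.2805, 0.1937]
ee_rot: [179.9, 0.1, 85.8]
ft_force: [0.1, 0.4, -1.0]
gripper_width: 0.114
finger_force: 30.0
```

Emit:
servo_tool(moves=[[0,0.2,0,0,-1],[0,0.3,0,0,-1],[0,0.3,0,0,-1],[0,0.2,0,0,-1],[0,0,0,0,-1]])

```text
time: 44.65
tool_pos: [0.4984, -0.2824, 0.1925]
ee_rot: [180.0, 0.0, 85.9]
ft_force: [-0.6, -0.2, -1.3]
gripper_width: 0.116
finger_force: 30.0
```

No contact; continue in.

Emit:
servo_tool(moves=[[0,0.3,0,0,-1],[0,0.4,0,0,-1],[0,0.4,0,0,-1],[0,0.3,0,0,-1],[0,0.1,0,0,-1],[0,0,0,0,-1],[0,0,0,0,-1]])

```text
time: 45.35
tool_pos: [0.5421, -0.2855, 0.1923]
ee_rot: [-180.0, -0.0, 85.8]
ft_force: [-0.4, 0.9, -0.8]
gripper_width: 0.114
finger_force: 30.0
```

Emit:
servo_tool(moves=[[0,0,0.2,0,-1],[0,0,0.2,0,-1],[0,0,0.1,0,-1],[0,0,0,0,-1],[0,0,0,0,-1]])

```text
time: 45.85
tool_pos: [0.5422, -0.2856, 0.1774]
ee_rot: [-180.0, -0.0, 85.8]
ft_force: [-0.2, 1.1, -1.1]
gripper_width: 0.114
finger_force: 30.0
```

Emit:
servo_tool(moves=[[0,0,0.08,0,-1],[0,0,0,0,-1],[0,0,0,0,-1]])

```text
time: 46.15
tool_pos: [0.5423, -0.2856, 0.1751]
ee_rot: [-180.0, -0.0, 85.8]
ft_force: [-0.9, 0.1, -1.8]
gripper_width: 0.111
finger_force: 30.0
```

Emit:
servo_tool(moves=[[0,0,0.06,0,-1],[0,0,0,0,-1],[0,0,0,0,-1]])

```text
time: 46.45
tool_pos: [0.5426, -0.2858, 0.1737]
ee_rot: [180.0, 0.0, 85.8]
ft_force: [0.0, -0.2, 0.6]
gripper_width: 0.112
finger_force: 30.0
```

Emit:
servo_tool(moves=[[0,0,0.03,0,-1],[0,0,0,0,-1],[0,0,0,0,-0.5],[0,0,0,0,-0.5],[0,0,0,0,-0.5],[0,0,-0.2,0,-0.5],[0,0,-0.5,0,-0.5],[0,0,-0.8,0,-0.5]])

```text
time: 47.25
tool_pos: [0.5416, -0.2851, 0.2172]
ee_rot: [-179.9, -0.1, 85.8]
ft_force: [-0.6, 0.1, -0.5]
gripper_width: 0.248
finger_force: 0.0
```

Emit:
servo_tool(moves=[[0,0,-1,0,-0.5],[0,0,-1,0,-0.5],[0,0,-0.4,0,-0.5],[0.4,0,0,-0.3,-0.5],[0.8,0,0,-0.3,-0.5],[0.9,0,0,-0.29,-0.5],[0.9,0,0,0,-0.5],[0.9,0,0,0,-0.5]])

```text
time: 48.05
tool_pos: [0.5427, -0.1665, 0.2872]
ee_rot: [-179.8, -0.1, 91.0]
ft_force: [0.2, -0.0, 0.1]
gripper_width: 0.247
finger_force: 0.0
```

```bash
python3 - <<'E'
from h import *
grab('top','t4.png')
plan(.5395,.285,.290,91)
b=cv2.imread('pics/t4.png')
l=cv2.resize(b[140:250,125:425],None,fx=2.6,fy=2.6,interpolation=cv2.INTER_CUBIC)
cv2.imwrite('pics/t4c.png',l)
E
```

```text
t 48.1 at [ 0.5429 -0.1626  0.2874] [-179.8   -0.3   91.1] w 0.25 turn 0.02 then shift [14.92  0.15 -0.09]
```

View pics/t4c.png

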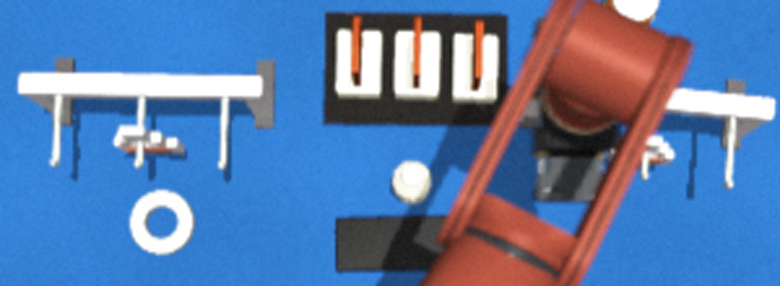

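Emit:
servo_tool(moves=[[0.9,0,0,0,-0.5],[0.95,0.01,0,0,-0.5],[0.95,0.01,0,0,-0.5],[0.95,0.01,0,0,-0.5],[0.95,0.01,0,0,-0.5],[0.95,0.01,0,0,-0.5],[0.95,0.01,0,0,-0.5],[0.95,0.01,0,0,-0.5]])

```text
time: 48.9
tool_pos: [0.5409, 0.0596, 0.2875]
ee_rot: [-179.8, -0.0, 91.0]
ft_force: [-0.0, 0.2, 0.9]
gripper_width: 0.25
finger_force: 0.0
```

Emit:
servo_tool(moves=[[0.95,0.01,0,0,-0.5],[0.95,0.01,0,0,-0.5],[0.95,0.01,0,0,-0.5],[0.95,0.01,0,0,-0.5],[0.95,0.01,0,0,-0.5],[0.95,0.01,0,0,-0.5],[0.8,0,0,0,-0.5],[0,0,0,0,-0.5]])

```text
time: 49.7
tool_pos: [0.5391, 0.2557, 0.2872]
ee_rot: [-179.8, -0.0, 91.2]
ft_force: [-0.1, 0.5, -0.4]
gripper_width: 0.246
finger_force: 0.0
```

Emit:
servo_tool(moves=[[0,0,0,0,-0.5],[0,0,0,0,-0.5]])

```text
time: 49.9
tool_pos: [0.5404, 0.2521, 0.2885]
ee_rot: [-179.9, 0.0, 90.9]
ft_force: [0.3, 0.1, -1.0]
gripper_width: 0.249
finger_force: 0.0
```

```bash
python3 - <<'E'
from h import *
plan(.540,.316,.172,91)
im=grab('wrist','w8.png')
b=cv2.imread('pics/w8.png')[90:240,200:360]
cv2.imwrite('pics/c8.png',cv2.resize(b,None,fx=3.75,fy=3.75,interpolation=cv2.INTER_CUBIC))
for uv,z in [((276,185),.204),((276,150),.204)]:print(wonz(uv,z))
E
```

```text
t 49.9 at [0.5404 0.2521 0.2885] [-179.9    0.    90.9] w 0.249 turn -0.01 then shift [2.13 0.02 3.88]
[0.5387 0.273  0.204 ]
[0.5383 0.3011 0.204 ]
```

View pics/c8.png

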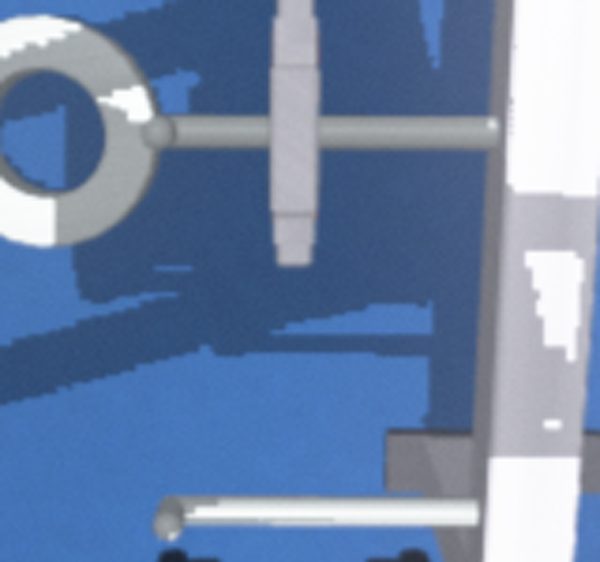

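Emit:
servo_tool(moves=[[0.6,0,0,0,-0.5],[0.8,0,0,0,-0.5],[0.6,0,0,0,-0.5],[0.17,0,0,0,-0.5],[0,0,0,0,-0.5],[0,0,0,0,-0.5]])

```text
time: 50.55
tool_pos: [0.5398, 0.3176, 0.2893]
ee_rot: [-180.0, 0.0, 90.9]
ft_force: [0.4, -1.0, -0.9]
gripper_width: 0.249
finger_force: 0.0
```

Emit:
servo_tool(moves=[[0,0,0.5,0,-0.5],[0,0,0.9,0,-0.5],[0,0,0.9,0,-0.5],[0,0,0.8,0,-0.5],[0,0,0.5,0,-0.5],[0,0,0.2,0,-0.5],[0,0,0,0,-0.5],[0,0,0,0,-0.5]])

```text
time: 51.35
tool_pos: [0.5406, 0.3181, 0.1767]
ee_rot: [179.9, -0.0, 90.9]
ft_force: [-0.6, -0.3, -0.5]
gripper_width: 0.249
finger_force: 0.0
```

Emit:
servo_tool(moves=[[0,0,0,0,-1],[0,0,0,0,-1],[0,0,0,0,-1],[0,0,0,0,-1],[0,0,0,0,-1]])

```text
time: 51.85
tool_pos: [0.5403, 0.3182, 0.1765]
ee_rot: [179.9, -0.0, 90.9]
ft_force: [-0.4, 0.2, 5.7]
gripper_width: 0.114
finger_force: 29.9
```

Emit:
servo_tool(moves=[[0,0,-0.3,0,-1],[0,0,-0.33,0,-1],[0,0,0,0,-1],[0,0,0,0,-1]])

```text
time: 52.25
tool_pos: [0.54, 0.3179, 0.1947]
ee_rot: [180.0, -0.0, 90.9]
ft_force: [0.8, 0.6, -2.1]
gripper_width: 0.111
finger_force: 29.9
```

Emit:
servo_tool(moves=[[0,-0.2,0,0,-1],[0,-0.4,0,0,-1],[0,-0.4,0,0,-1],[0,-0.4,0,0,-1],[0,-0.4,0,0,-1],[0,-0.4,0,0,-1],[0,-0.3,0,0,-1],[0,0,0,0,-1]])

```text
time: 53.05
tool_pos: [0.4636, 0.3169, 0.1945]
ee_rot: [-180.0, -0.0, 91.0]
ft_force: [0.9, 0.6, -2.4]
gripper_width: 0.115
finger_force: 29.9
```

```bash
python3 - <<'E'
from h import *
plan(.472,-.182,.303,85.8)
E
```

```text
t 53.0 at [0.4636 0.3169 0.1945] [-180.   -0.   91.] w 0.115 turn 0.9 then shift [-16.56   1.5   -3.62]
```

Emit:
servo_tool(moves=[[0,0,-0.4,0,-1],[0,0,-0.8,0,-1],[0,0,-0.9,0.3,-1],[0,0,-0.9,0.3,-1],[0,0,-0.6,0.28,-1],[-0.4,0.03,0,0,-1],[-0.85,0.08,0,0,-1],[-0.85,0.08,0,0,-1]])

```text
time: 53.85
tool_pos: [0.4658, 0.252, 0.3015]
ee_rot: [-180.0, 0.1, 86.0]
ft_force: [-0.9, 0.3, -1.7]
gripper_width: 0.114
finger_force: 29.9
```

Emit:
servo_tool(moves=[[-0.85,0.08,0,0,-1],[-0.85,0.08,0,0,-1],[-0.85,0.08,0,0,-1],[-0.85,0.08,0,0,-1],[-0.85,0.08,0,0,-1],[-0.85,0.08,0,0,-1],[-0.85,0.08,0,0,-1],[-0.85,0.08,0,0,-1]])

```text
time: 54.65
tool_pos: [0.4699, 0.0467, 0.3014]
ee_rot: [-179.9, 0.0, 85.9]
ft_force: [-0.6, -0.3, -1.6]
gripper_width: 0.109
finger_force: 29.9
```

Emit:
servo_tool(moves=[[-0.85,0.08,0,0,-1],[-0.85,0.08,0,0,-1],[-0.85,0.08,0,0,-1],[-0.85,0.08,0,0,-1],[-0.85,0.08,0,0,-1],[-0.85,0.08,0,0,-1],[-0.85,0.08,0,0,-1],[-0.85,0.08,0,0,-1]])

```text
time: 55.45
tool_pos: [0.474, -0.1579, 0.3014]
ee_rot: [-179.9, -0.0, 85.9]
ft_force: [-0.3, 0.9, -1.7]
gripper_width: 0.107
finger_force: 29.9
```

Emit:
servo_tool(moves=[[-0.5,0.03,0,0,-1],[-0.35,0.02,0,0,-1],[0,0,0,0,-1],[0,0,0,0,-1]])

```text
time: 55.85
tool_pos: [0.4745, -0.1813, 0.3021]
ee_rot: [-180.0, -0.0, 85.9]
ft_force: [0.9, -0.3, -1.0]
gripper_width: 0.112
finger_force: 29.9
```

```bash
python3 - <<'E'
from h import *
plan(.472,-.182,.1955,85.8)
E
```

```text
t 55.9 at [ 0.4745 -0.1813  0.3021] [-180.    -0.    85.9] w 0.112 turn 0.01 then shift [-0.03 -0.08  3.55]
```

Emit:
servo_tool(moves=[[0,-0.08,0.4,0,-1],[0,0,0.8,0,-1],[0,0,0.9,0,-1],[0,0,0.8,0,-1],[0,0,0.45,0,-1],[0,0,0.2,0,-1],[0,0,0,0,-1],[0,0,0,0,-1]])

```text
time: 56.65
tool_pos: [0.4729, -0.1818, 0.1969]
ee_rot: [179.9, 0.0, 85.9]
ft_force: [0.4, 0.4, -1.2]
gripper_width: 0.11
finger_force: 29.9
```

Emit:
servo_tool(moves=[[0,0.2,0,0,-1],[0,0.3,0,0,-1],[0,0.3,0,0,-1],[0,0.2,0,0,-1],[0,0,0,0,-1]])

```text
time: 57.15
tool_pos: [0.5031, -0.1838, 0.1958]
ee_rot: [180.0, -0.0, 85.9]
ft_force: [0.3, 0.3, -1.7]
gripper_width: 0.113
finger_force: 29.9
```

Emit:
servo_tool(moves=[[0,0.3,0,0,-1],[0,0.4,0,0,-1],[0,0.4,0,0,-1],[0,0.3,0,0,-1],[0,0.1,0,0,-1],[0,0,0,0,-1],[0,0,0,0,-1]])

```text
time: 57.85
tool_pos: [0.5468, -0.1869, 0.1956]
ee_rot: [-180.0, -0.0, 85.9]
ft_force: [-0.5, -0.2, -1.9]
gripper_width: 0.112
finger_force: 29.9
```

Emit:
servo_tool(moves=[[0,0,0.2,0,-1],[0,0,0.2,0,-1],[0,0,0.1,0,-1],[0,0,0.06,0,-1],[0,0,0,0,-1],[0,0,0,0,-1]])

```text
time: 58.45
tool_pos: [0.5471, -0.187, 0.1791]
ee_rot: [180.0, 0.0, 85.9]
ft_force: [0.4, -0.9, -1.1]
gripper_width: 0.112
finger_force: 29.9
```

Emit:
servo_tool(moves=[[0,0,0.05,0,-1],[0,0,0,0,-1],[0,0,0,0,-1]])

```text
time: 58.75
tool_pos: [0.547, -0.187, 0.1776]
ee_rot: [180.0, -0.0, 85.9]
ft_force: [0.3, 0.8, -1.5]
gripper_width: 0.117
finger_force: 29.9
```

Emit:
servo_tool(moves=[[0,0,0.04,0,-1],[0,0,0,0,-1],[0,0,0,0,-1]])

```text
time: 59.05
tool_pos: [0.5472, -0.1871, 0.1767]
ee_rot: [180.0, 0.0, 85.9]
ft_force: [-0.0, 0.8, 0.2]
gripper_width: 0.111
finger_force: 29.9
```

Contact; release, rise and step back toward −x for a final check.

Emit:
servo_tool(moves=[[0,0,0.03,0,-1],[0,0,0,0,-1],[0,0,0,0,-0.5],[0,0,0,0,-0.5],[0,0,0,0,-0.5],[0,0,-0.2,0,-0.5],[0,0,-0.5,0,-0.5],[0,0,-0.8,0,-0.5]])

```text
time: 59.85
tool_pos: [0.5462, -0.1866, 0.2203]
ee_rot: [-179.9, -0.1, 85.9]
ft_force: [1.3, -0.7, -0.3]
gripper_width: 0.252
finger_force: 0.0
```

Emit:
servo_tool(moves=[[0,0,-1,0,-0.5],[0,0,-1,0,-0.5],[0,0,-0.8,0,-0.5],[0.5,-0.4,0,0,-0.5],[0.9,-0.8,0,0,-0.5],[0.9,-0.8,0,0,-0.5],[0.9,-0.8,0,0,-0.5],[0.9,-0.8,0,0,-0.5]])

```text
time: 60.65
tool_pos: [0.4474, -0.0557, 0.3058]
ee_rot: [179.9, 0.0, 85.9]
ft_force: [-0.6, 0.8, -0.4]
gripper_width: 0.249
finger_force: 0.0
```

Emit:
servo_tool(moves=[[0.9,0,0,0,-0.5],[0.9,0,0,0,-0.5],[0.9,0,0,0,-0.5],[0.9,0,0,0,-0.5],[0,0,0,0,-0.5],[0,0,0,0,-0.5]])

```text
time: 61.25
tool_pos: [0.4561, 0.0513, 0.3055]
ee_rot: [179.9, 0.0, 86.0]
ft_force: [-0.5, -0.6, 0.5]
gripper_width: 0.249
finger_force: 0.0
```

```bash
python3 - <<'E'
from h import *
grab('top','t5.png')
b=cv2.imread('pics/t5.png')
cv2.imwrite('pics/t5c.png',cv2.resize(b[140:250,125:425],None,fx=2.6,fy=2.6,interpolation=cv2.INTER_CUBIC))
plan(.5,0,.3,86)
E
```

```text
t 61.3 at [0.4561 0.0508 0.3053] [179.9   0.   85.9] w 0.25 turn -0.02 then shift [-1.59  1.58  0.18]
```

View pics/t5c.png

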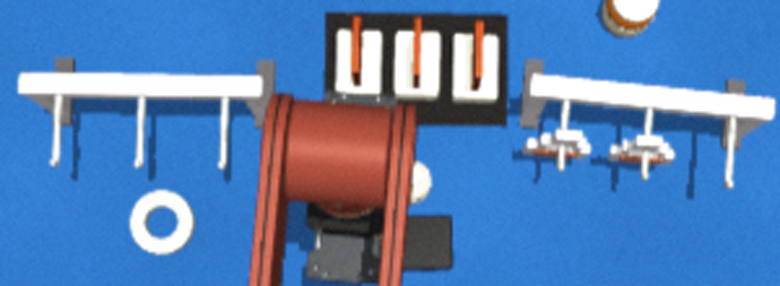

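The crop shows both carriers hanging on the checked rack (about 560,145 and 645,150), all three stands on the mat, and the waiting rack empty.

```bash
python3 -c "
from rig import robot
print(robot.hand_in())"
```

```text
the job is handed in; nothing more can be done
None
```

The job is handed in: all three stands stand upright on the mat (one was knocked off its spot after placing and I set it back before touching the carriers), and both carriers present hang on separate hooks of the cleared rack, none dropped, at about 61 s.

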